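# Move the fossil slab under the preparation position and lock the stage

## Robot

A 6-joint arm with a two-finger parallel gripper is mounted at the origin on the work surface. World frame = base frame: x ahead of the robot, y to its left, z up, the work surface at z = 0. Lengths are in m, angles in rad, forces in N, time in s.
With the tool pointing down it reaches from about 0.375 to 0.975 m from the base axis. Payload 3.8 kg.
Tool frame: the origin (TCP) lies midway between the tips of the shut fingers; the grasp point (between the pads) lies 19 mm behind it; z points along the fingers, y is the direction in which the jaws open and shut (so a half turn about z gives the same grasp; the last joint's range is limited). The gripper opens to 88 mm and grips with 3 to 60 N. Pads are 18 mm wide; open, the fingers measure 123 mm over their backs; the gripper's body (75 mm by 187 mm) begins 45 mm behind the grasp point.
Start: joints at [1.106, 0.264, 1.604, -0, 1.274, -0.037], TCP at [0.28, 0.614, 0.239] pointing down, gripper open.
Joint ranges: [-2.63, 2.63], [-0.94, 2.18], [0.31, 2.57], [-1.31, 4.45], [0, 2.66], [-2.55, 2.55]. Speed limits (rad/s): [2.57, 2.57, 3.14, 3.14, 3.14, 3.14].

## Interface

Orientations are given as a rotation vector (axis times angle).
In Python, from cell import manip gives the robot as it stands. The module is installed in compiled form; this text tells all that it offers.
- The arm moves only by the tool carry_out, never from a script. Its arguments are lists of equal length, an entry for each row: "hand": the finger opening in cm, from 0 to 8.81; "xyz": the shift along the tool's x, y, z in cm, a list of three; "angular": the turn, a rotation vector about the tool's x, y, z in rad, a list of three. In form: {"hand": [hand, ...], "xyz": [[tx, ty, tz], ...], "angular": [[rx, ry, rz], ...]}. A call has 1 to 20 rows; each row shifts and turns the commanded pose from where the row before left it, along the tool's axes as they then stand; what a row does not reach is not made up. A row lasts 1/12 s, in which the tool goes at most 41.7 mm and 7.16 degrees, less where a joint would pass 70% of its speed; a pose out of reach is approached as far as the arm can. A call with a gripper value outside its range is refused whole. The fingers move at their own pace and stop on an object; "squeeze" is the grip in N (left out, the last holds). Time passes only in rows, so rows that do not move let the fingers close. It gives the time, the measured TCP pose, the force and the opening at its end, in the units of the state.
- manip.sense(): the state, without advancing time (a new reading comes with each control period).
- manip.read_camera(name): name is "side" or "top"; returns a dict with "frame" (480x640x3 uint8, blue, green, red), "mtx" (3x3 intrinsics, pixels), "k1" (the pictures are not rectified: a ray, as slopes to the right and down, at radius r is drawn at 1 + k1 r^2 times it, then the intrinsics apply), "pose" (4x4, takes a point from camera to world coordinates). Camera axes: x right, y down, z forward; pixel columns grow to the right and rows downward; lengths in m; the calibration is good to about 2 mm. A picture is of the moment at which its call begins. There is no depth.
- manip.finish_job(): hands the job in, once; it reports no verdict.
Trained networks look in a picture, given as the dict that the camera call returned (one of the last four; its "shot" number tells which), for a name from the list of things; names that differ only in an ending like _2 or _b are one class to them, and where a whole thing is asked for, a point or a joint stands for the part that bears it (a point fixed in the world has none). Each returns a list of dicts, best first, with "score" (0 to 1); they miss things now and then, are a little off and sometimes report something else, mostly with a low value. They report only what shows in the picture. A call takes as long as a camera call.
- manip.look_for(picture, thing): "location" ([column, row] as shares, 0 to 1, of the picture: columns of its width, rows of its height, amid what is visible of it).
- manip.place_of(picture, thing): "location" ([column, row] as shares, 0 to 1, of the picture: columns of its width, rows of its height: a listed point, or the origin of a listed thing).
The state is a dict: "t": time; "qpos": joint angles; "dq": joint speeds; "effort": joint torques, N m; "position": TCP position; "orientation": TCP orientation; "contact_force": force on the tool from outside, world axes, zero at the start; "ft_torque": the same for the moment, N m; "width": finger opening in m.
Only numpy, scipy, OpenCV 4.12 (cv2) and the standard library are available. Lean on these libraries where they do the work, as an engineer would, in place of code of your own. Each camera call takes 0.05 s, during which the arm holds its last target.

## Task

The fossil slab sits on a sliding carriage that is held parked by a pull-to-unlock toggle bat. Pull the bat outward and flip it over its ridge to the released side, slide the carriage gently (no slamming) all the way home against its far end stop, then pull and flip the bat back so that it drops into its locked side behind the carriage. Leave the jar, pot, stone offcut and air scribe where they stand, upright.

Things in the scene. Friction and masses are not known exactly. Their poses are not given: they have to be found in the camera images.
- stage: Fixed slide stage, aluminium base 170 x 360 mm with two rails. Origin on the bench top on the rail centre line, level with the lock. y axis: along the rails, the way the carriage travels (parked to home); x axis: across the rails to the lock post; z up. The base spans y -190 to +170 mm; rails and end stops reach at most 30 mm up.
- lock_pivot (a point): Pivot of the toggle lock, at x 95, y 0, z 50 mm on the stage, same axes. The bat swings about the stage's y direction here. Cheeks and two steel ridges stand within x +-20, y +-33 mm of it; ridge tops, 22 mm wide, are 100 mm above the bench. A cross pin on the bat bears on the ridges' sides: no swing unless the bat is pulled out 12 mm along its length.
- bat_head (a point): Centre of the bat's head: plain steel barrel, 36 mm diameter, 36 mm long along the stage's y (flat ends face along the rails), 105 mm from the pivot with the bat in. Site z points outward along the bat. Stem 14 to 22 mm thick. Locked it leans 0.45 rad from upright to the stage's +x (away from slab); released, 0.45 rad to -x. Its flat ends can be pinched from above; it may turn in the grip.
- lock_swing (a joint): Swing of the bat, rad: 0 locked (leaning 0.45 rad away from the slab), 0.45 upright, 0.90 released (leaning 0.45 rad over the slab). Between about 0.1 and 0.8 it passes only while pulled out; let go there, it perches on the ridge.
- lock_bat (a joint): How far the bat is pulled out along its length, m: 0 fully in (seated), 0.020 the most. A spring pulls it in with 5.5 N at 0, 10 N at 0.020. 0.012 clears the ridge; 0.016 is a comfortable pull.
- carriage (a joint): Carriage travel along the stage's +y, m: 0 parked, 0.185 fully home on the end stop. With the bat locked, a tongue blocks the parked carriage at 0.026; the tongue can swing out again behind the carriage only within 5 mm of home. Friction about 2 N plus 15 N per m/s; it stays where left.
- push_plate (a point): Middle of the rear face (facing the stage's -y) of the carriage's upright push plate, 77 mm above the bench, 35 mm to the stage's -x of the rail centre, at stage y -173 mm when the carriage is at 0; stage axes. Plate 60 mm wide, 8 mm thick, top 18 mm above this point. It is the rear end of the carriage, 140 mm long; the stone slab on it, 112 x 122 mm, has its top 59 mm above the bench.
- jar: Bystander: closed amber bottle, 52 mm diameter, 150 mm tall, standing; origin at the centre of its underside.
- pot: Bystander: white cup, 72 mm rim diameter, 95 mm tall, standing; origin at the centre of its underside.
- offcut: Bystander: block of stone 60 x 75 x 45 mm high; origin at the centre of its underside.
- scribe: Bystander: black pen-shaped air scribe lying on the bench, 150 mm long along its x axis, 20 mm thick; origin under its middle.

How it is judged:
By the outcome, as a careful person would: the job done as asked, in the order asked, and still so for the second after the job is handed in, with the robot touching nothing.
It also fails if it takes over 64 s, if anything falls off the work surface, if the arm or the gripper's body presses on something with over 40 N, if the wrist force passes 120 N, or if a joint passes its speed limit or range.

## Working session

There is one attempt and no reset: what is moved stays moved. The work goes in short steps, Python scripts to look and compute and a tool call to move; the robot and the scene stay as the last step left them, time stands still between calls to the robot, and variables do not carry over. Pictures are saved under pics/ and viewed, and the job is handed in when it is done.

Besides the shell and the picture viewer there is one more tool, called after "Call:" as name(argument=value, ...) on one line, values as JSON. carry_out: Moves the arm, as the interface text tells. Its arguments: {"type":"object","properties":{"hand":{"type":"array"},"xyz":{"type":"array"},"angular":{"type":"array"},"squeeze":{"type":"number"}},"required":["hand","xyz","angular"]}

```bash
mkdir -p pics
cat > h.py <<'E'
import numpy as np, cv2
from cell import manip
from scipy.spatial.transform import Rotation as R
def ray(p,loc):
    h,w=p['frame'].shape[:2]
    K=np.array(p['mtx']);u=np.array([loc[0]*w,loc[1]*h])
    d=np.array([(u[0]-K[0,2])/K[0,0],(u[1]-K[1,2])/K[1,1]])
    s=d.copy()
    for _ in range(30): s=d/(1+p['k1']*(s@s))
    T=np.array(p['pose']);v=T[:3,:3]@np.array([s[0],s[1],1]);return T[:3,3],v/np.linalg.norm(v)
def tri(rs):
    A=np.zeros((3,3));b=np.zeros(3)
    for o,v in rs:
        M=np.eye(3)-np.outer(v,v);A+=M;b+=M@o
    x=np.linalg.solve(A,b);return x,[float(np.linalg.norm((np.eye(3)-np.outer(v,v))@(x-o))) for o,v in rs]
def proj(p,X):
    T=np.linalg.inv(np.array(p['pose']));c=T[:3,:3]@np.array(X)+T[:3,3]
    s=c[:2]/c[2];s=s*(1+p['k1']*(s@s));K=np.array(p['mtx']);return K[0,0]*s[0]+K[0,2],K[1,1]*s[1]+K[1,2]
E
python3 - <<'E'
from h import *
np.set_printoptions(precision=4,suppress=True)
P={n:manip.read_camera(n) for n in('side','top')}
for n,p in P.items():
    cv2.imwrite(f'pics/{n}0.png',p['frame']);print(n,np.array(p['pose']),p['k1'],np.array(p['mtx'])[0])
for t in ['stage','lock_pivot','bat_head','push_plate','jar','pot','offcut','scribe','carriage']:
    rs=[]
    for n,p in P.items():
        try:
            r=manip.place_of(p,t)[:2]
        except Exception as e: print(t,e);continue
        print(t,n,[(round(a['score'],2),np.round(np.array(a['location'])*[640,480],1)) for a in r])
        if r: rs.append(ray(p,r[0]['location']))
    if len(rs)==2: print('   ',*tri(rs))
s=manip.sense();print(s)
E
```

```text
side [[ 0.7033 -0.4644  0.5382  0.0561]
 [-0.7107 -0.4411  0.5481 -0.4722]
 [-0.0171 -0.7679 -0.6403  0.6887]
 [ 0.      0.      0.      1.    ]] -0.03894710525846884 [542.5646   0.     318.2708]
top [[ 0.0093 -0.9984  0.0553  0.4785]
 [-1.     -0.0093  0.0002  0.0572]
 [ 0.0003 -0.0553 -0.9985  1.2186]
 [ 0.      0.      0.      1.    ]] 0.017787108259289006 [608.719    0.     329.4825]
stage side [(0.69, array([300.8, 299.8]))]
stage top [(0.88, array([350.8, 266.4]))]
    [ 0.4909  0.0153 -0.0039] [0.0016977320025765889, 0.0016977320025765655]
lock_pivot side [(0.57, array([342.8, 247. ])), (0.28, array([426.3, 297.7]))]
lock_pivot top [(0.96, array([358.2, 215.6])), (0.63, array([349.6, 267.7]))]
    [0.5865 0.0046 0.0642] [0.0021536618841831758, 0.0021536618841831306]
bat_head side [(0.7, array([360.6, 196.1]))]
bat_head top [(0.81, array([354.3, 185.4])), (0.38, array([354.3, 214.8]))]
    [0.6351 0.0135 0.1433] [0.0009264727568552728, 0.0009264727568554475]
push_plate side [(0.9, array([368. , 329.7]))]
push_plate top [(0.61, array([439.4, 285.4])), (0.17, array([287.7, 179.1]
[... 645 characters left out ...]
    [0.4551 0.2296 0.0027] [0.003421032672519358, 0.0034210326725192214]
carriage it knows: bat_head, jar, lock_pivot, offcut, pot, push_plate, scribe, stage
carriage it knows: bat_head, jar, lock_pivot, offcut, pot, push_plate, scribe, stage
{'t': 0.9, 'qpos': array([ 1.1061,  0.2639,  1.604 ,  0.    ,  1.2737, -0.0369]), 'dq': array([-0.0011,  0.0004,  0.0016, -0.0004, -0.0013,  0.0007]), 'effort': array([ -0.001 , -50.2044, -35.7254,   0.0728,   0.0183,  -0.    ]), 'position': array([0.28  , 0.6142, 0.2387]), 'orientation': array([-0.6669, -3.07  ,  0.    ]), 'contact_force': array([ 0.5369,  0.0502, -0.418 ]), 'ft_torque': array([ 0.0524, -0.0368, -0.0123]), 'width': 0.08829000246527781}
```

View pics/side0.png

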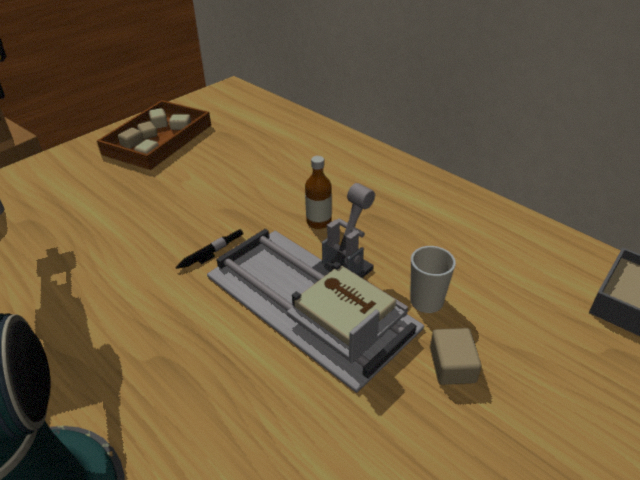

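View pics/top0.png

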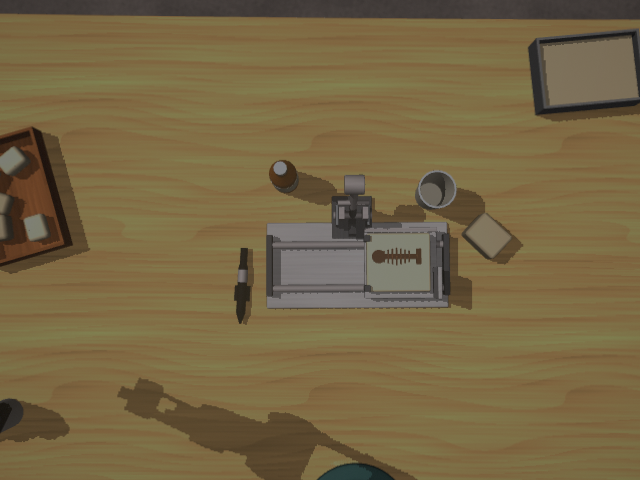

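```bash
cat >> h.py <<'E'
def stg(st,p):
    c,s=np.cos(st[2]),np.sin(st[2]);return np.array([st[0]+c*p[0]-s*p[1],st[1]+s*p[0]+c*p[1],p[2]])
E
python3 - <<'E'
from h import *
from scipy.optimize import least_squares
P={n:manip.read_camera(n) for n in('side','top')}
pts={'stage':(0,0,0),'lock_pivot':(.095,0,.05),'bat_head':(.095+.105*np.sin(.45),0,.05+.105*np.cos(.45)),'push_plate':(-.035,-.173,.077)}
obs=[]
for n,p in P.items():
    for t in pts:
        r=manip.place_of(p,t)
        if r: obs.append((n,t,np.array(r[0]['location'])*[640,480],r[0]['score']))
def f(st):
    return np.concatenate([(np.array(proj(P[n],stg(st,pts[t])))-u)*(0.3 if t=='lock_pivot' and n=='side' else 1) for n,t,u,s in obs])
r=least_squares(f,[.491,.0135,0],loss='soft_l1');st=r.x;print(st)
for o,e in zip(obs,r.fun.reshape(-1,2)): print(o[0],o[1],e.round(1))
for n,box in(('top',(250,160,480,330)),('side',(195,170,435,400))):
    k=3;im=P[n]['frame'].copy();x0,y0,x1,y1=box
    im=cv2.resize(im[y0:y1,x0:x1],None,fx=k,fy=k,interpolation=cv2.INTER_CUBIC)
    def px(p): u=proj(P[n],stg(st,p)); return (int((u[0]-x0)*k),int((u[1]-y0)*k))
    for z,c in((0,(0,0,255)),(.01,(0,255,0))):
        q=np.array([px(p) for p in((-.085,-.19,z),(.085,-.19,z),(.085,.17,z),(-.085,.17,z))]);cv2.polylines(im,[q],True,c,1)
    for p in pts.values(): cv2.circle(im,px(p),4,(255,0,255),1)
    cv2.imwrite(f'pics/{n}1.png',im)
E
```

```text
[ 0.49158269  0.01490352 -0.00580737]
side stage [ 0.8 -0.8]
side lock_pivot [-1.4  0.7]
side bat_head [-1.7 -2.3]
side push_plate [0.3 2.9]
top stage [-1.4  0.6]
top lock_pivot [-3.5 -1. ]
top bat_head [ 1.3 -0.8]
top push_plate [5.3 1.2]
```

```bash
python3 -c "
import cv2
for n in('top','side'):print(cv2.imread(f'pics/{n}1.png').shape)"
```

```text
(510, 690, 3)
(690, 720, 3)
```

View pics/top1.png

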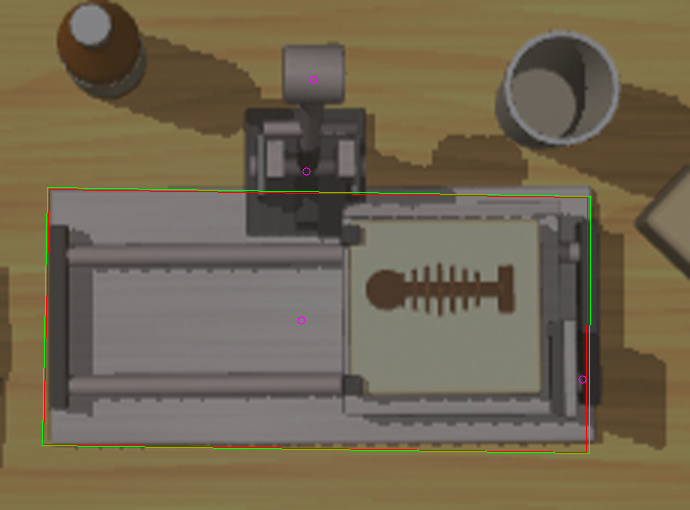

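View pics/side1.png

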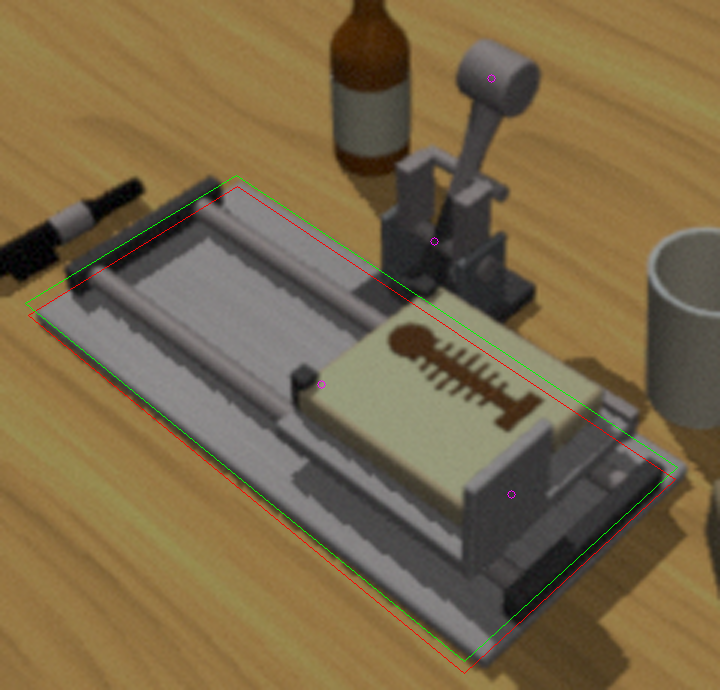

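Run:
```python
from h import *
st=[.495,.0122,.0095]
s=manip.sense();M=R.from_rotvec(s['orientation']).as_matrix()
print('turn about tool z',-(np.pi/2+st[2]-np.arctan2(M[1,1],M[0,1])))
c,sn=np.cos(st[2]),np.sin(st[2]);Rs=np.array([[c,-sn,0],[sn,c,0],[0,0,1]])
print('tcp in stage',Rs.T@(s['position']-[st[0],st[1],0]))
P={n:manip.read_camera(n) for n in('side','top')}
print('plate by top: ')
for z,u in((.095,(442.3,282)),(.095,(437.5,282))):
    o,v=ray(P['top'],(u[0]/640,u[1]/480));X=o+v*(z-o[2])/v[2];print(Rs.T@(X-[st[0],st[1],0]))
for n,box in(('top',(250,160,480,330)),('side',(195,170,435,400))):
    k=3;im=P[n]['frame'].copy();x0,y0,x1,y1=box
    im=cv2.resize(im[y0:y1,x0:x1],None,fx=k,fy=k,interpolation=cv2.INTER_CUBIC)
    def px(p): u=proj(P[n],stg(st,p)); return (int((u[0]-x0)*k),int((u[1]-y0)*k))
    for z,c in((0,(0,0,255)),(.01,(0,255,0))):
        q=np.array([px(p) for p in((-.085,-.19,z),(.085,-.19,z),(.085,.17,z),(-.085,.17,z))]);cv2.polylines(im,[q],True,c,1)
    q=np.array([px(p) for p in((-.065,-.173,.095),(-.005,-.173,.095),(-.005,-.165,.095),(-.065,-.165,.095))]);cv2.polylines(im,[q],True,(255,255,0),1)
    hx,hz=.1407,.1445
    for y in(-.018,.018):
        q=np.array([px((hx+.018*np.cos(a),y,hz+.018*np.sin(a))) for a in np.linspace(0,6.28,30)]);cv2.polylines(im,[q],True,(255,0,255),1)
    if n=='side': im=cv2.resize(im,None,fx=.85,fy=.85)
    cv2.imwrite(f'pics/{n}2.png',im)
```

```text
turn about tool z -0.43728911128434644
tcp in stage [-0.20924162  0.60398181  0.23870923]
plate by top: 
[-0.03253684 -0.16281947  0.095     ]
[-0.0325391  -0.15399522  0.095     ]
```

View pics/top2.png

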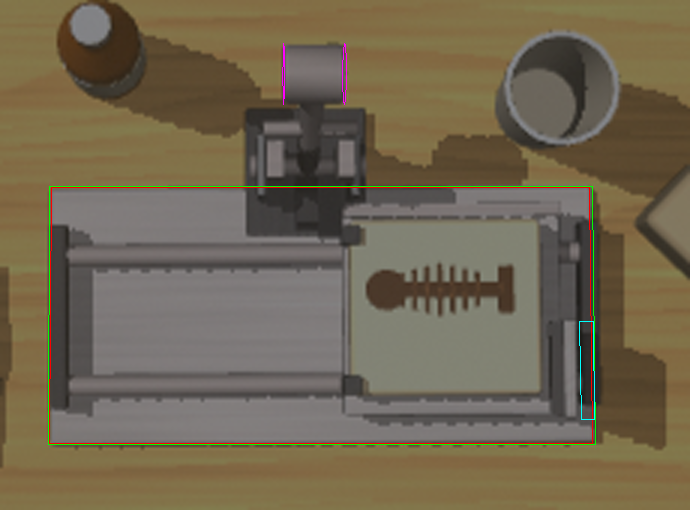

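View pics/side2.png

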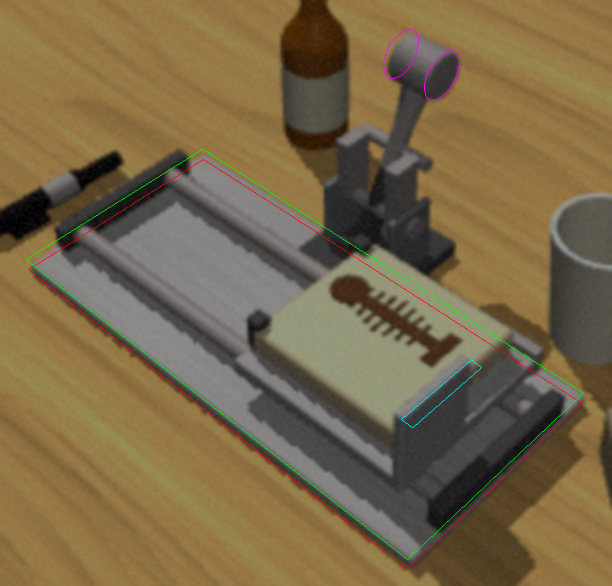

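Call:
carry_out(hand=[8.8,8.8,8.8,8.8], xyz=[[0,0,0],[0,0,0],[0,0,0],[0,0,0]], angular=[[0,0,-0.11],[0,0,-0.11],[0,0,-0.11],[0,0,-0.107]], squeeze=40)

```text
t: 1.83
position: [0.28, 0.6142, 0.2387]
orientation: [0.023, -3.141, 0.0]
contact_force: [-0.0, 0.5, 0.2]
width: 0.0882
```

Call:
carry_out(hand=[8.8,8.8,8.8,8.8,8.8,8.8,8.8,8.8,8.8,8.8,8.8,8.8,8.8,8.8,8.8,8.8,8.8,8.8,8.8,8.8], xyz=[[-1.75,-3.02,-0.1],[-1.75,-3.02,-0.1],[-1.75,-3.02,-0.1],[-1.75,-3.02,-0.1],[-1.75,-3.02,-0.1],[-1.75,-3.02,-0.1],[-1.75,-3.02,-0.1],[-1.75,-3.02,-0.1],[-1.75,-3.02,-0.1],[-1.75,-3.02,-0.1],[-1.75,-3.02,-0.1],[-1.75,-3.02,-0.1],[-1.75,-3.02,-0.1],[-1.75,-3.02,-0.1],[-1.75,-3.02,-0.1],[-1.75,-3.02,-0.1],[-1.75,-3.02,-0.1],[-1.75,-3.02,-0.1],[-1.75,-3.02,-0.1],[-1.75,-3.02,-0.1]], angular=[[0,0,0],[0,0,0],[0,0,0],[0,0,0],[0,0,0],[0,0,0],[0,0,0],[0,0,0],[0,0,0],[0,0,0],[0,0,0],[0,0,0],[0,0,0],[0,0,0],[0,0,0],[0,0,0],[0,0,0],[0,0,0],[0,0,0],[0,0,0]])

```text
t: 3.5
position: [0.6362, 0.0118, 0.2589]
orientation: [-0.014, 3.141, 0.0]
contact_force: [0.7, 0.8, -0.4]
width: 0.0881
```

```bash
cat >> h.py <<'E'
ST=[.495,.0122,.0095]
c_,s_=np.cos(ST[2]),np.sin(ST[2]);RS=np.array([[c_,-s_,0],[s_,c_,0],[0,0,1]])
def rep():
    s=manip.sense();M=R.from_rotvec(s['orientation']).as_matrix()
    np.set_printoptions(precision=4,suppress=True)
    print('t',s['t'],'tcp stage',RS.T@(np.array(s['position'])-[ST[0],ST[1],0]),'tool y/z in stage',RS.T@M[:,1],RS.T@M[:,2],'F',s['contact_force'],'w',s['width'],'q',s['qpos'])
E
python3 -c "
from h import *
rep()"
```

```text
t 3.5 tcp stage [ 0.1412 -0.0018  0.2589] tool y/z in stage [0.0005 1.     0.0001] [ 0.0003  0.0001 -1.    ] F [ 0.683   0.809  -0.3985] w 0.08809067591499073 q [-0.0207  0.1798  1.6683  0.0001  1.2932 -1.6006]
```

Call:
carry_out(hand=[8.8,8.8,8.8,8.8,8.8,8.8,8.8,8.8], xyz=[[0,0.18,2.5],[0,0,2.5],[0,0,2.5],[0,0,2.0],[0,0,1.5],[0,0,1.3],[0,0,1.0],[0,0,0]], angular=[[0,0,0],[0,0,0],[0,0,0],[0,0,0],[0,0,0],[0,0,0],[0,0,0],[0,0,0]])

```text
t: 4.17
position: [0.6341, 0.0153, 0.1232]
orientation: [0.014, -3.138, -0.0]
contact_force: [-0.8, -0.3, 0.5]
width: 0.0878
```

```bash
python3 -c "
from h import *
rep()
for n,b in(('side',(300,100,460,280)),('top',(270,110,450,250))):
    f=manip.read_camera(n)['frame'][b[1]:b[3],b[0]:b[2]];cv2.imwrite(f'pics/{n}3.png',cv2.resize(f,None,fx=3,fy=3))"
```

```text
t 4.1667 tcp stage [0.1391 0.0017 0.1232] tool y/z in stage [0.0003 1.     0.0001] [-0.0038  0.0001 -1.    ] F [-0.7653 -0.2565  0.5427] w 0.08781554975913018 q [-0.0152  0.2829  1.8026 -0.      1.0599 -1.5952]
```

View pics/side3.png

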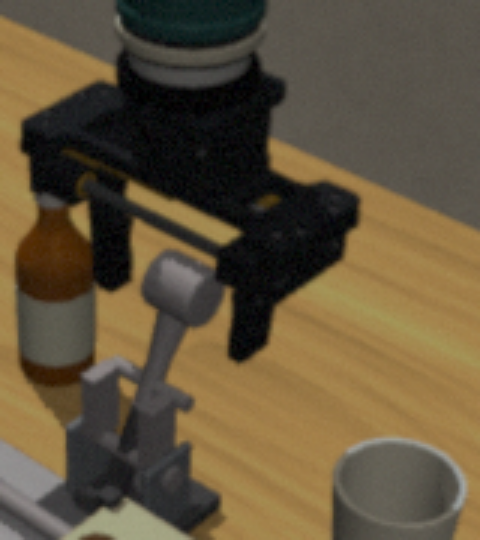

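View pics/top3.png

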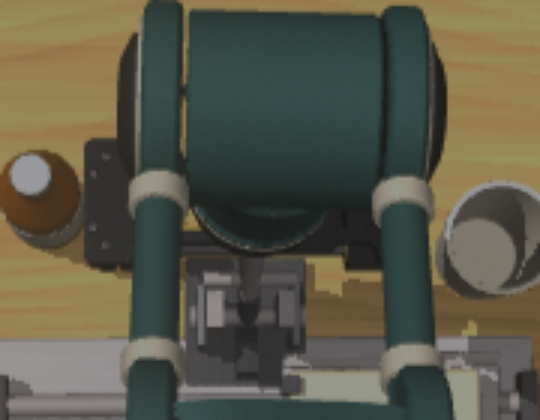

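Call:
carry_out(hand=[7,5.5,4.5,4.0,3.4,3.2,3.2,3.2], xyz=[[0,0,0],[0,0,0],[0,0,0],[0,0,0],[0,0,0],[0,0,0],[0,0,0],[0,0,0]], angular=[[0,0,0],[0,0,0],[0,0,0],[0,0,0],[0,0,0],[0,0,0],[0,0,0],[0,0,0]], squeeze=45)

```text
t: 4.93
position: [0.6357, 0.0148, 0.1258]
orientation: [-0.015, 3.141, -0.001]
contact_force: [0.2, -5.0, 2.1]
width: 0.0367
```

```bash
python3 -c "
from h import *
rep()"
```

```text
t 4.9333 tcp stage [0.1407 0.0013 0.1258] tool y/z in stage [ 0.      1.     -0.0008] [ 0.0003 -0.0008 -1.    ] F [ 0.2124 -5.0145  2.1324] w 0.036668744878950485 q [-0.0154  0.2807  1.8002 -0.0009  1.0604 -1.5953]
```

Call:
carry_out(hand=[3.2,3.2,3.2,3.2,3.2,3.2,3.2], xyz=[[-0.1,-0.1,-0.2],[-0.15,0,-0.31],[-0.15,0,-0.31],[-0.15,0,-0.31],[-0.15,0,-0.31],[0,0,0],[0,0,0]], angular=[[0,0,0],[0,0,0],[0,0,0],[0,0,0],[0,0,0],[0,0,0],[0,0,0]])

```text
t: 5.52
position: [0.6417, 0.0143, 0.1394]
orientation: [0.014, -3.139, -0.0]
contact_force: [-2.8, -1.4, -9.6]
width: 0.0353
```

```bash
python3 -c "
from h import *
rep()
r=.121
a=np.linspace(.45,-.45,14)
p=np.c_[r*np.sin(a),r*np.cos(a)]*100
print(np.round(np.c_[-np.diff(p[:,0]),-np.diff(p[:,1])],2).tolist())"
```

```text
t 5.5167 tcp stage [0.1467 0.0007 0.1394] tool y/z in stage [0.0003 1.     0.    ] [-0.0023  0.     -1.    ] F [-2.7803 -1.4406 -9.6142] w 0.03528592971357863 q [-0.0165  0.2798  1.7741 -0.0001  1.09   -1.5965]
[[0.77, -0.34], [0.79, -0.28], [0.81, -0.23], [0.82, -0.17], [0.83, -0.12], [0.84, -0.06], [0.84, -0.0], [0.84, 0.06], [0.83, 0.12], [0.82, 0.17], [0.81, 0.23], [0.79, 0.28], [0.77, 0.34]]
```

Call:
carry_out(hand=[3.2,3.2,3.2,3.2,3.2,3.2,3.2,3.2,3.2,3.2,3.2,3.2,3.2,3.2,3.2], xyz=[[0.77,0,-0.34],[0.79,0,-0.28],[0.81,0,-0.23],[0.82,0,-0.17],[0.83,0,-0.12],[0.84,0,-0.06],[0.84,0,0],[0.84,0,0.06],[0.83,0,0.12],[0.82,0,0.17],[0.81,0,0.23],[0.79,0,0.28],[0.77,0,0.34],[0,0,0],[0,0,0]], angular=[[0,0,0],[0,0,0],[0,0,0],[0,0,0],[0,0,0],[0,0,0],[0,0,0],[0,0,0],[0,0,0],[0,0,0],[0,0,0],[0,0,0],[0,0,0],[0,0,0],[0,0,0]])

```text
t: 6.77
position: [0.539, 0.0128, 0.1425]
orientation: [-0.014, 3.134, -0.002]
contact_force: [5.4, -4.8, -7.9]
width: 0.0357
```

```bash
python3 -c "
from h import *
rep()
for n,b in(('side',(220,100,460,300)),):
    f=manip.read_camera(n)['frame'][b[1]:b[3],b[0]:b[2]];cv2.imwrite(f'pics/{n}4.png',cv2.resize(f,None,fx=3,fy=3))"
```

```text
t 6.7667 tcp stage [0.044  0.0002 0.1425] tool y/z in stage [ 0.0004  1.     -0.001 ] [ 0.0072 -0.001  -1.    ] F [ 5.3983 -4.8068 -7.8953] w 0.035695331513424085 q [-0.022   0.0852  1.9989 -0.0009  1.0503 -1.6014]
```

View pics/side4.png

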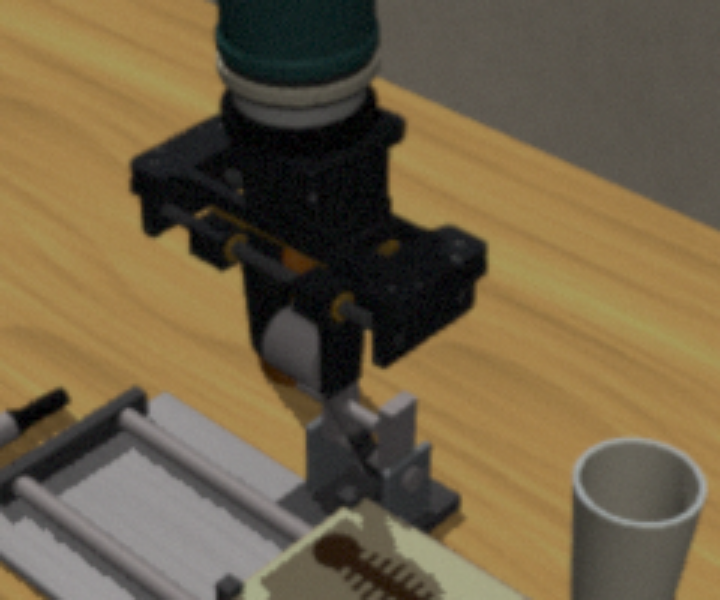

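Call:
carry_out(hand=[3.2,3.2,3.2,3.2,3.2,3.2,3.2,3.2], xyz=[[0.1,0,0],[-0.17,0,0.36],[-0.17,0,0.36],[-0.17,0,0.36],[-0.17,0,0.36],[0,0,0],[0,0,0],[0,0,0]], angular=[[0,0,0],[0,0,0],[0,0,0],[0,0,0],[0,0,0],[0,0,0],[0,0,0],[0,0,0]])

```text
t: 7.48
position: [0.5448, 0.0129, 0.131]
orientation: [-0.015, 3.136, -0.002]
contact_force: [-3.2, -4.9, 10.3]
width: 0.0357
```

Call:
carry_out(hand=[4,5,6,7,8,8.8,8.8,8.8], xyz=[[0,0,0],[0,0,0],[0,0,0],[0,0,0],[0,0,0],[0,0,0],[0,0,0],[0,0,0]], angular=[[0,0,0],[0,0,0],[0,0,0],[0,0,0],[0,0,0],[0,0,0],[0,0,0],[0,0,0]])

```text
t: 8.15
position: [0.5426, 0.0134, 0.1254]
orientation: [0.014, -3.141, -0.0]
contact_force: [1.1, 0.3, -0.7]
width: 0.0845
```

Call:
carry_out(hand=[8.8,8.8,8.8,8.8,8.8,8.8,8.8,8.8], xyz=[[0,0,-1],[0,0,-2],[0,0,-3],[0,0,-3],[0,0,-2],[0,0,-1],[0,0,0],[0,0,0]], angular=[[0,0,0],[0,0,0],[0,0,0],[0,0,0],[0,0,0],[0,0,0],[0,0,0],[0,0,0]])

```text
t: 8.82
position: [0.5428, 0.0133, 0.2458]
orientation: [-0.014, 3.141, 0.0]
contact_force: [-0.6, 0.4, -1.1]
width: 0.0883
```

```bash
python3 -c "
from h import *
rep()
P={n:manip.read_camera(n) for n in('side','top')}
rs=[]
for n,p in P.items():
    r=manip.place_of(p,'bat_head');print(n,r[:2])
    if r: rs.append(ray(p,r[0]['location']))
if len(rs)==2:
    x,e=tri(rs);print(RS.T@(x-[ST[0],ST[1],0]),e)
print('expect',.095-.105*np.sin(.45),.1445)
f=P['side']['frame'][140:400,200:460];cv2.imwrite('pics/side5.png',cv2.resize(f,None,fx=2.3,fy=2.3))"
```

```text
t 8.8167 tcp stage [0.0478 0.0007 0.2458] tool y/z in stage [ 0.0004  1.     -0.    ] [ 0.0005 -0.     -1.    ] F [-0.6085  0.3833 -1.0763] w 0.08828488123855119 q [-0.0213  0.009   1.8786  0.      1.2534 -1.6012]
side []
top [{'location': [0.547, 0.5546], 'score': 0.29}]
expect 0.04932861891832083 0.1445
```

View pics/side5.png

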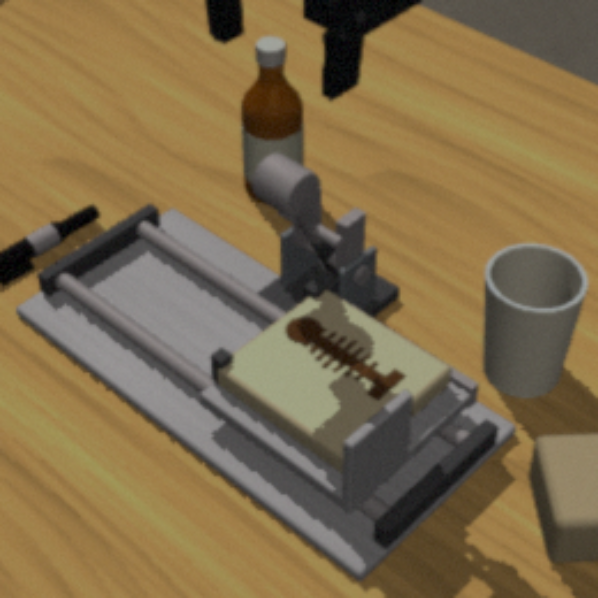

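Call:
carry_out(hand=[7,5,3,1,0,0,0,0,0], xyz=[[1.21,-3.0,0],[1.21,-3.0,0],[1.21,-3.0,0],[1.21,-3.0,0],[1.21,-3.0,0],[1.21,-3.0,0],[1.21,-3.1,0],[0,0,0],[0,0,0]], angular=[[0,0,0],[0,0,0],[0,0,0],[0,0,0],[0,0,0],[0,0,0],[0,0,0],[0,0,0],[0,0,0]])

```text
t: 9.77
position: [0.4588, -0.1994, 0.2444]
orientation: [0.009, -3.14, -0.002]
contact_force: [0.1, 0.1, 0.4]
width: 0.03
```

Run:
```python
from h import *
rep()
P={n:manip.read_camera(n) for n in('side','top')}
for n,box in(('top',(250,160,480,330)),('side',(195,170,435,400))):
    print(n,[(np.array(r['location'])*[640,480],r['score']) for r in manip.place_of(P[n],'bat_head')[:2]])
    k=2.5;im=P[n]['frame'].copy();x0,y0,x1,y1=box
    im=cv2.resize(im[y0:y1,x0:x1],None,fx=k,fy=k,interpolation=cv2.INTER_CUBIC)
    def px(p): u=proj(P[n],stg(ST,p)); return (int((u[0]-x0)*k),int((u[1]-y0)*k))
    for d,c in ((0,(255,0,255)),(.016,(0,255,0))):
      hx,hz=.095-(.105+d)*np.sin(.45),.05+(.105+d)*np.cos(.45)
      for y in(-.018,.018):
        q=np.array([px((hx+.018*np.cos(a),y,hz+.018*np.sin(a))) for a in np.linspace(0,6.28,30)]);cv2.polylines(im,[q],True,c,1)
    cv2.imwrite(f'pics/{n}6.png',im)
```

```text
t 9.7667 tcp stage [-0.0382 -0.2113  0.2444] tool y/z in stage [0.004  1.     0.0012] [-0.002   0.0012 -1.    ] F [0.1424 0.1102 0.4043] w 0.03003943944555737 q [-0.46   -0.0725  1.9602  0.0002  1.2562 -2.0364]
top [(array([354.368, 237.792]), 0.7)]
side [(array([327.296, 223.008]), 0.78)]
```

View pics/side6.png

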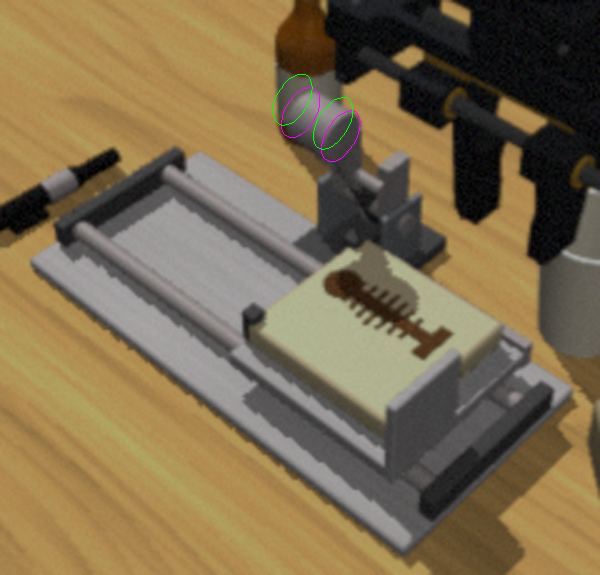

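View pics/top6.png

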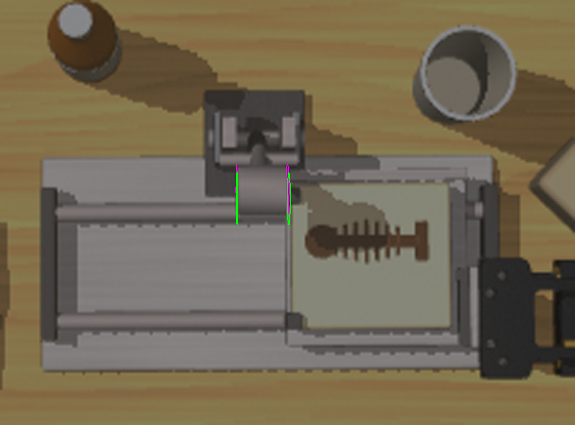

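Call:
carry_out(hand=[0,0,0,0,0,0,0,0,0,0], xyz=[[0,0,2],[0,0,2.5],[0,0,2.5],[0,0,2.5],[0,0,2.5],[0,0,2.5],[0,0,1.9],[0,0,1],[0,0,0],[0,0,0]], angular=[[0,0,0],[0,0,0],[0,0,0],[0,0,0],[0,0,0],[0,0,0],[0,0,0],[0,0,0],[0,0,0],[0,0,0]])

```text
t: 10.8
position: [0.4603, -0.1977, 0.0717]
orientation: [0.016, -3.141, -0.001]
contact_force: [1.0, 0.1, 0.8]
width: 0.0004
```

Run:
```python
from h import *
rep()
P={n:manip.read_camera(n) for n in('side','top')}
cv2.imwrite('pics/side7.png',cv2.resize(P['side']['frame'][220:420,260:500],None,fx=3,fy=3))
cv2.imwrite('pics/top7.png',cv2.resize(P['top']['frame'][200:340,340:540],None,fx=3,fy=3))
```

```text
t 10.8 tcp stage [-0.0367 -0.2096  0.0717] tool y/z in stage [-0.001   1.      0.0004] [-0.0007  0.0004 -1.    ] F [0.9856 0.1461 0.8396] w 0.00040246348822717845 q [-0.4555  0.107   2.1253  0.0001  0.9101 -2.0368]
```

View pics/side7.png

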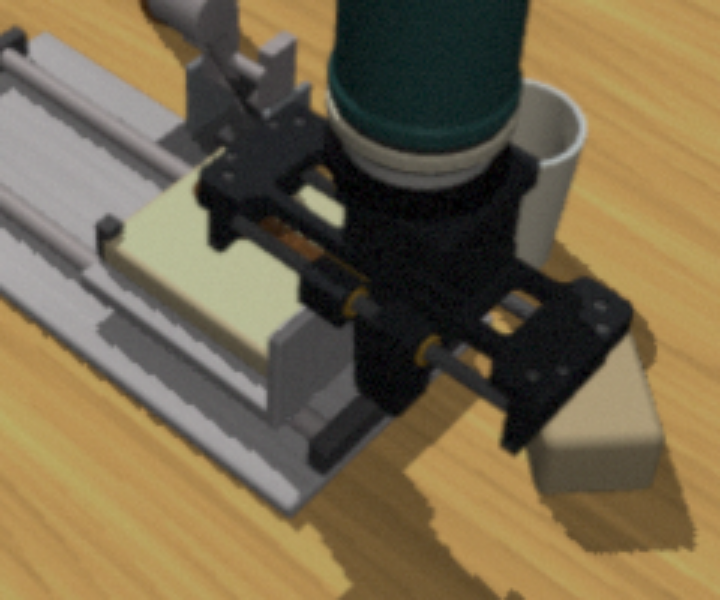

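View pics/top7.png

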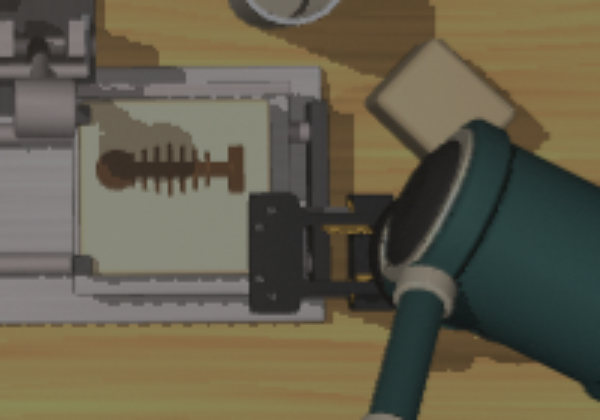

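Call:
carry_out(hand=[0,0,0,0,0,0,0,0,0,0,0,0,0,0,0,0,0,0,0,0], xyz=[[0,0.5,0],[0,0.5,0],[0,0.5,0],[0,0.5,0],[0,0.5,0],[0,0.5,0],[0,0.5,0],[0,0.6,0],[0,0.6,0],[0,0.6,0],[0,0.6,0],[0,0.6,0],[0,0.6,0],[0,0.6,0],[0,0.6,0],[0,0.6,0],[0,0.6,0],[0,0.6,0],[0,0.6,0],[0,0.6,0]], angular=[[0,0,0],[0,0,0],[0,0,0],[0,0,0],[0,0,0],[0,0,0],[0,0,0],[0,0,0],[0,0,0],[0,0,0],[0,0,0],[0,0,0],[0,0,0],[0,0,0],[0,0,0],[0,0,0],[0,0,0],[0,0,0],[0,0,0],[0,0,0]])

```text
t: 12.57
position: [0.4588, -0.0848, 0.0716]
orientation: [0.014, -3.141, -0.0]
contact_force: [-1.3, -2.5, 1.1]
width: 0.0006
```

Run:
```python
from h import *
rep()
P={n:manip.read_camera(n) for n in('side',)}
cv2.imwrite('pics/side8.png',cv2.resize(P['side']['frame'][150:400,200:500],None,fx=2.4,fy=2.4))
```

```text
t 12.5667 tcp stage [-0.0371 -0.0966  0.0716] tool y/z in stage [0.0003 1.     0.0001] [-0.0003  0.0001 -1.    ] F [-1.3213 -2.4649  1.1459] w 0.0005973348925862896 q [-0.2361  0.0432  2.1948  0.      0.904  -1.8161]
```

View pics/side8.png

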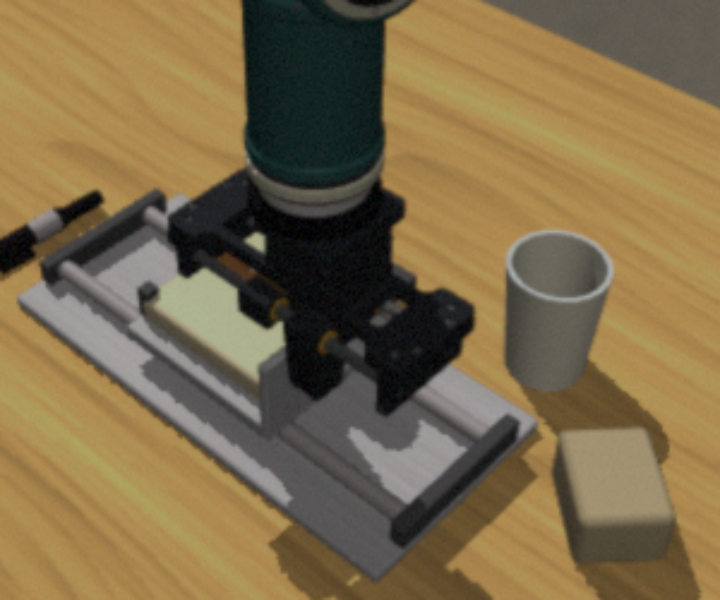

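Call:
carry_out(hand=[0,0,0,0,0,0,0,0,0,0,0,0,0,0,0,0,0,0], xyz=[[0,0.5,0],[0,0.5,0],[0,0.5,0],[0,0.5,0],[0,0.5,0],[0,0.5,0],[0,0.5,0],[0,0.5,0],[0,0.5,0],[0,0.5,0],[0,0.5,0],[0,0.5,0],[0,0.5,0],[0,0.4,0],[0,0.3,0],[0,0.2,0],[0,0.2,0],[0,0,0]], angular=[[0,0,0],[0,0,0],[0,0,0],[0,0,0],[0,0,0],[0,0,0],[0,0,0],[0,0,0],[0,0,0],[0,0,0],[0,0,0],[0,0,0],[0,0,0],[0,0,0],[0,0,0],[0,0,0],[0,0,0],[0,0,0]])

```text
t: 14.12
position: [0.4587, -0.0089, 0.0719]
orientation: [-0.014, 3.141, 0.001]
contact_force: [1.1, 0.1, 0.1]
width: 0.0007
```

Run:
```python
from h import *
rep()
P={n:manip.read_camera(n) for n in('side','top')}
cv2.imwrite('pics/side9.png',cv2.resize(P['side']['frame'][150:400,180:480],None,fx=2.4,fy=2.4))
cv2.imwrite('pics/top9.png',cv2.resize(P['top']['frame'][160:340,240:480],None,fx=3,fy=3))
```

```text
t 14.1167 tcp stage [-0.0365 -0.0207  0.0719] tool y/z in stage [0.0004 1.     0.0007] [ 0.0009  0.0007 -1.    ] F [1.0528 0.0658 0.1359] w 0.0006537946363110209 q [-0.0742  0.0271  2.2109  0.0009  0.9028 -1.6546]
```

View pics/side9.png

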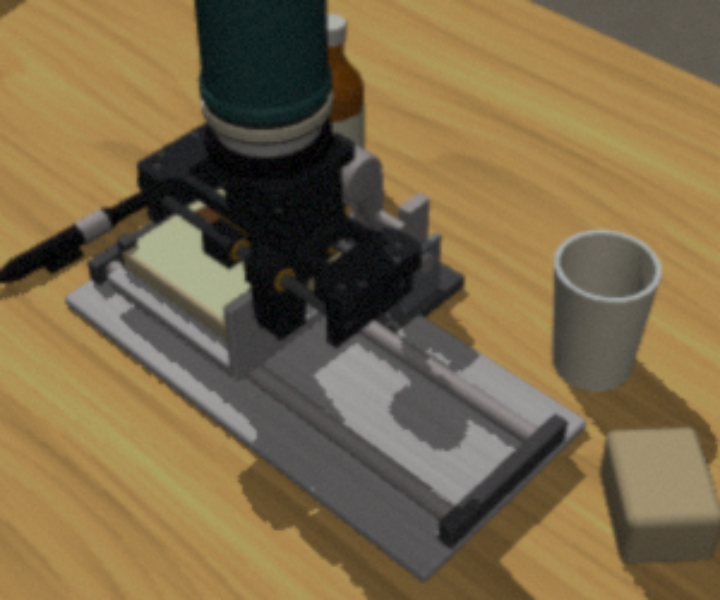

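View pics/top9.png

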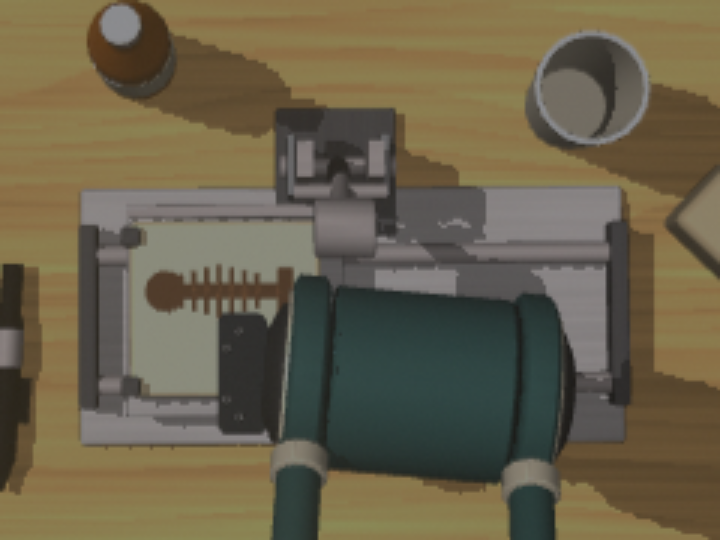

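Call:
carry_out(hand=[0,0,0,0,0,0,0,0], xyz=[[0,0.15,0],[0,0.15,0],[0,0.15,0],[0,0.15,0],[0,0.15,0],[0,0.15,0],[0,0.15,0],[0,0.15,0]], angular=[[0,0,0],[0,0,0],[0,0,0],[0,0,0],[0,0,0],[0,0,0],[0,0,0],[0,0,0]])

```text
t: 14.88
position: [0.4586, 0.0027, 0.072]
orientation: [-0.014, 3.141, -0.0]
contact_force: [0.7, -2.3, 0.8]
width: 0.0007
```

Call:
carry_out(hand=[0,0,0,0], xyz=[[0,0.1,0],[0,0.1,0],[0,0.1,0],[0,0.1,0]], angular=[[0,0,0],[0,0,0],[0,0,0],[0,0,0]])

```text
t: 15.22
position: [0.4582, 0.0067, 0.0718]
orientation: [-0.015, 3.142, 0.0]
contact_force: [1.8, -1.7, 1.0]
width: 0.0006
```

Run:
```python
from h import *
rep()
```

```text
t 15.2167 tcp stage [-0.0369 -0.0051  0.0718] tool y/z in stage [0.0002 1.     0.    ] [ 0.0001  0.     -1.    ] F [ 1.7699 -1.7457  0.9962] w 0.0005959457278507008 q [-0.0397  0.0268  2.2115  0.      0.9032 -1.6199]
```

Call:
carry_out(hand=[0,0,0], xyz=[[0,0.1,0],[0,0.1,0],[0,0.1,0]], angular=[[0,0,0],[0,0,0],[0,0,0]])

```text
t: 15.47
position: [0.4582, 0.0071, 0.0719]
orientation: [-0.018, 3.141, -0.008]
contact_force: [1.5, -17.5, 2.5]
width: 0.0002
```

Call:
carry_out(hand=[0,0,0], xyz=[[0,0.1,0],[0,0.1,0],[0,0.1,0]], angular=[[0,0,0],[0,0,0],[0,0,0]])

```text
t: 15.72
position: [0.4582, 0.0072, 0.072]
orientation: [-0.021, 3.141, -0.017]
contact_force: [0.5, -30.2, 3.1]
width: 0.0006
```

Call:
carry_out(hand=[0,0,0,0,0,0,0,0,0,0,0,0,0], xyz=[[0,-0.3,0],[0,-0.5,0],[0,-1,0],[0,-1,0],[0,-1,0],[0,0,-2],[0,0,-3],[0,0,-3],[0,0,-3],[0,0,-3],[0,0,-2.4],[0,0,-1],[0,0,0]], angular=[[0,0,0],[0,0,0],[0,0,0],[0,0,0],[0,0,0],[0,0,0],[0,0,0],[0,0,0],[0,0,0],[0,0,0],[0,0,0],[0,0,0],[0,0,0]])

```text
t: 16.8
position: [0.4601, -0.0259, 0.2485]
orientation: [-0.014, 3.136, -0.001]
contact_force: [0.2, 0.4, 0.1]
width: 0.0003
```

Run:
```python
from h import *
rep()
P={n:manip.read_camera(n) for n in('side','top')}
cv2.imwrite('pics/side10.png',cv2.resize(P['side']['frame'][150:400,180:480],None,fx=2.4,fy=2.4))
cv2.imwrite('pics/top10.png',cv2.resize(P['top']['frame'][160:340,240:480],None,fx=3,fy=3))
rs=[]
for n,p in P.items():
    for t in('bat_head','push_plate'):
        print(n,t,[(np.array(r['location'])*[640,480],r['score']) for r in manip.place_of(p,t)[:2]])
```

```text
t 16.8 tcp stage [-0.0352 -0.0378  0.2485] tool y/z in stage [ 0.0007  1.     -0.0004] [ 0.0054 -0.0004 -1.    ] F [0.2134 0.4382 0.1122] w 0.00034717062438553795 q [-0.1106 -0.1614  2.0316  0.0002  1.2659 -1.6902]
side bat_head [(array([323.2  , 218.592]), 0.58)]
side push_plate [(array([283.52 , 273.696]), 0.57)]
top bat_head [(array([355.008, 237.216]), 0.58)]
top push_plate [(array([346.816, 286.32 ]), 0.67)]
```

View pics/side10.png

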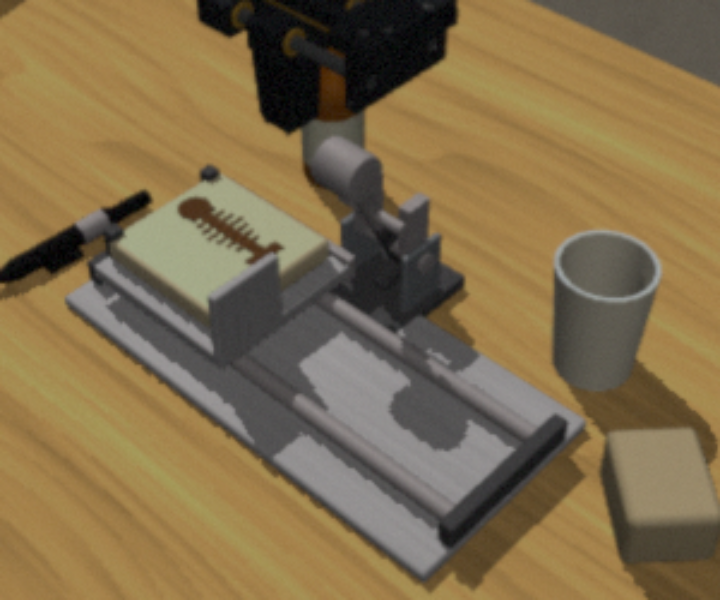

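View pics/top10.png

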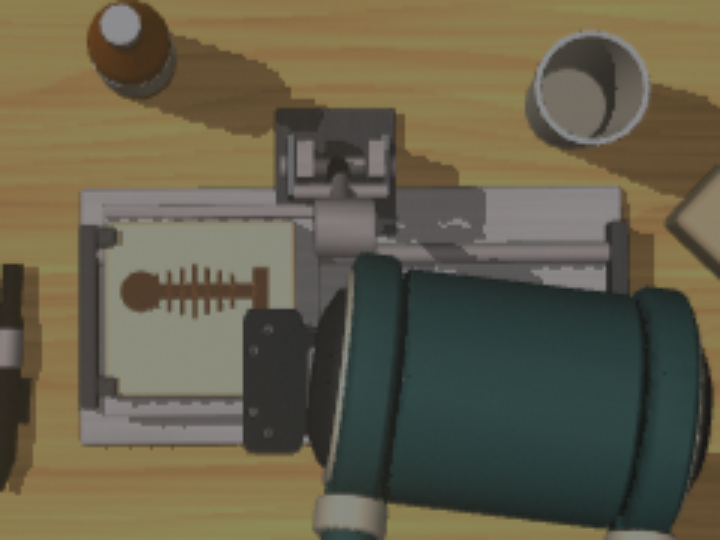

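Call:
carry_out(hand=[3,6,8.8,8.8,8.8,8.8,8.8,8.8,8.8], xyz=[[-1.7,0.76,0],[-1.7,0.76,0],[-1.7,0.76,0],[-1.7,0.76,0],[-1.7,0.76,0],[0,0,0],[0,0,0],[0,0,0],[0,0,0]], angular=[[0,0,0],[0,0,0],[0,0,0],[0,0,0],[0,0,0],[0,0,0],[0,0,0],[0,0,0],[0,0,0]])

```text
t: 17.85
position: [0.542, 0.0131, 0.245]
orientation: [0.014, -3.14, 0.0]
contact_force: [-0.4, 0.0, -0.9]
width: 0.0583
```

```bash
python3 -c "
from h import *
rep()"
```

```text
t 17.85 tcp stage [0.047  0.0004 0.245 ] tool y/z in stage [ 0.0005  1.     -0.0001] [-0.0016 -0.0001 -1.    ] F [-0.3739  0.0211 -0.8865] w 0.05833936162173368 q [-0.0217  0.0094  1.8797 -0.0002  1.2542 -1.6015]
```

Wait for full opening, then descend 11.9 cm, x +0.2 cm.

Call:
carry_out(hand=[8.8,8.8,8.8,8.8,8.8,8.8,8.8,8.8,8.8,8.8,8.8,8.8], xyz=[[-0.2,0,0],[0,0,0],[0,0,0],[0,0,1.5],[0,0,2],[0,0,2],[0,0,2],[0,0,2],[0,0,1.5],[0,0,0.9],[0,0,0],[0,0,0]], angular=[[0,0,0],[0,0,0],[0,0,0],[0,0,0],[0,0,0],[0,0,0],[0,0,0],[0,0,0],[0,0,0],[0,0,0],[0,0,0],[0,0,0]])

```text
t: 18.85
position: [0.545, 0.0133, 0.1268]
orientation: [0.014, -3.141, 0.0]
contact_force: [0.3, 0.6, 1.0]
width: 0.088
```

Run:
```python
from h import *
rep()
P={n:manip.read_camera(n) for n in('side',)}
cv2.imwrite('pics/side11.png',cv2.resize(P['side']['frame'][130:330,210:450],None,fx=3,fy=3))
```

```text
t 18.85 tcp stage [0.05   0.0006 0.1268] tool y/z in stage [ 0.0004  1.     -0.    ] [-0.0004 -0.     -1.    ] F [0.2867 0.6196 1.0347] w 0.08803212163444586 q [-0.0213  0.1181  1.9945 -0.      1.0294 -1.6012]
```

View pics/side11.png

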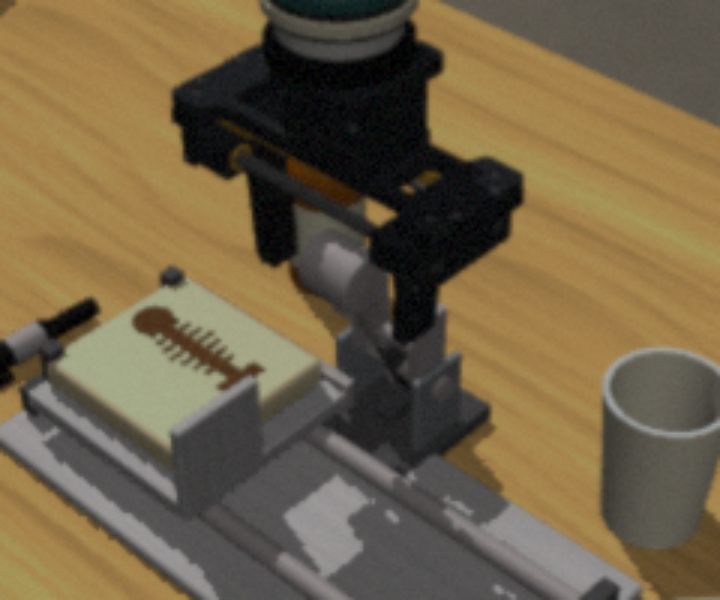

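Call:
carry_out(hand=[7,5.5,4.5,4.0,3.4,3.2,3.2,3.2,3.2], xyz=[[0.05,-0.1,0.1],[0,0,0],[0,0,0],[0,0,0],[0,0,0],[0,0,0],[0,0,0],[0,0,0],[0,0,0]], angular=[[0,0,0],[0,0,0],[0,0,0],[0,0,0],[0,0,0],[0,0,0],[0,0,0],[0,0,0],[0,0,0]], squeeze=45)

```text
t: 19.65
position: [0.5446, 0.0122, 0.1257]
orientation: [0.015, -3.141, 0.001]
contact_force: [-0.5, 0.1, 0.7]
width: 0.0357
```

Call:
carry_out(hand=[3.2,3.2,3.2,3.2,3.2,3.2,3.2], xyz=[[0.1,0,-0.2],[0.15,0,-0.31],[0.15,0,-0.31],[0.15,0,-0.31],[0.15,0,-0.31],[0,0,0],[0,0,0]], angular=[[0,0,0],[0,0,0],[0,0,0],[0,0,0],[0,0,0],[0,0,0],[0,0,0]])

```text
t: 20.23
position: [0.5375, 0.0122, 0.1399]
orientation: [-0.014, 3.141, -0.0]
contact_force: [5.6, -1.1, -9.2]
width: 0.0355
```

```bash
python3 -c "
from h import *
rep()"
```

```text
t 20.2333 tcp stage [ 0.0425 -0.0004  0.1399] tool y/z in stage [ 0.0003  1.     -0.0002] [ 0.0003 -0.0002 -1.    ] F [ 5.5541 -1.109  -9.1554] w 0.03553758329939375 q [-0.0236  0.0894  1.9993 -0.0002  1.0525 -1.6034]
```

Pulled 16 mm with about 10 N. Swing back.

Call:
carry_out(hand=[3.2,3.2,3.2,3.2,3.2,3.2,3.2,3.2,3.2,3.2,3.2,3.2,3.2,3.2,3.2], xyz=[[-0.77,0,-0.34],[-0.79,0,-0.28],[-0.81,0,-0.23],[-0.82,0,-0.17],[-0.83,0,-0.12],[-0.84,0,-0.06],[-0.84,0,0],[-0.84,0,0.06],[-0.83,0,0.12],[-0.82,0,0.17],[-0.81,0,0.23],[-0.79,0,0.28],[-0.77,0,0.34],[-0.1,0,0],[0,0,0]], angular=[[0,0,0],[0,0,0],[0,0,0],[0,0,0],[0,0,0],[0,0,0],[0,0,0],[0,0,0],[0,0,0],[0,0,0],[0,0,0],[0,0,0],[0,0,0],[0,0,0],[0,0,0]])

```text
t: 21.48
position: [0.6428, 0.0134, 0.1391]
orientation: [0.015, -3.136, -0.0]
contact_force: [-8.7, -1.4, -5.8]
width: 0.0354
```

```bash
python3 -c "
from h import *
rep()"
```

```text
t 21.4833 tcp stage [ 0.1479 -0.0002  0.1391] tool y/z in stage [0.0001 1.     0.0003] [-0.0056  0.0003 -1.    ] F [-8.7406 -1.4406 -5.8446] w 0.035356163033234904 q [-0.0179  0.2841  1.7692  0.0001  1.0939 -1.5981]
```

Call:
carry_out(hand=[3.2,3.2,3.2,3.2,3.2,3.2,3.2], xyz=[[0.17,0,0.36],[0.17,0,0.36],[0.17,0,0.36],[0.17,0,0.36],[0,0,0],[0,0,0],[0,0,0]], angular=[[0,0,0],[0,0,0],[0,0,0],[0,0,0],[0,0,0],[0,0,0],[0,0,0]])

```text
t: 22.07
position: [0.6383, 0.0133, 0.1279]
orientation: [-0.015, 3.141, 0.0]
contact_force: [-7.2, -1.4, 0.6]
width: 0.0358
```

Call:
carry_out(hand=[4,5,6,7,8,8.8,8.8,8.8], xyz=[[0,0,0],[0,0,0],[0,0,0],[0,0,0],[0,0,0],[0,0,0],[0,0,0],[0,0,0]], angular=[[0,0,0],[0,0,0],[0,0,0],[0,0,0],[0,0,0],[0,0,0],[0,0,0],[0,0,0]])

```text
t: 22.73
position: [0.6374, 0.0133, 0.1257]
orientation: [-0.014, 3.141, 0.0]
contact_force: [0.3, -0.4, -0.1]
width: 0.0844
```

Call:
carry_out(hand=[8.8,8.8,8.8,8.8,8.8,8.8,8.8,8.8], xyz=[[0,0,-1],[0,0,-2],[0,0,-3],[0,0,-3],[0,0,-2.5],[0,0,-2],[0,0,0],[0,0,0]], angular=[[0,0,0],[0,0,0],[0,0,0],[0,0,0],[0,0,0],[0,0,0],[0,0,0],[0,0,0]])

```text
t: 23.4
position: [0.6384, 0.0132, 0.2629]
orientation: [-0.014, 3.138, -0.0]
contact_force: [-0.6, 0.2, -0.6]
width: 0.0879
```

Call:
carry_out(hand=[8.8,8.8,8.8,8.8,8.8,8.8,8.8,8.8,8.8,8.8], xyz=[[1,3,0],[1,3,0],[1,3,0],[1,3,0],[1,3,0],[1,3,0],[1,3,0],[1,3,0],[1,3,0],[0,0,0]], angular=[[0,0,0],[0,0,0],[0,0,0],[0,0,0],[0,0,0],[0,0,0],[0,0,0],[0,0,0],[0,0,0],[0,0,0]])

```text
t: 24.23
position: [0.5417, 0.2866, 0.258]
orientation: [0.021, -3.137, -0.001]
contact_force: [-0.6, -0.7, -0.7]
width: 0.0881
```

Run:
```python
from h import *
rep()
P={n:manip.read_camera(n) for n in('side','top')}
for t in('bat_head','push_plate','jar','pot','offcut','scribe'):
    rs=[]
    for n in P:
        r=manip.place_of(P[n],t)
        if r: rs.append(ray(P[n],r[0]['location']))
    if len(rs)==2: print(t,tri(rs))
for n,box in(('top',(230,150,490,340)),('side',(160,150,480,400))):
    k=2.4;im=P[n]['frame'].copy();x0,y0,x1,y1=box
    im=cv2.resize(im[y0:y1,x0:x1],None,fx=k,fy=k,interpolation=cv2.INTER_CUBIC)
    def px(p): u=proj(P[n],stg(ST,p)); return (int((u[0]-x0)*k),int((u[1]-y0)*k))
    for y in(-.018,.018):
        q=np.array([px((.1407+.018*np.cos(a),y,.1445+.018*np.sin(a))) for a in np.linspace(0,6.28,30)]);cv2.polylines(im,[q],True,(255,0,255),1)
    q=np.array([px((x,y,.095)) for x,y in((-.065,.012),(-.005,.012),(-.005,.02),(-.065,.02))]);cv2.polylines(im,[q],True,(255,255,0),1)
    cv2.imwrite(f'pics/{n}12.png',im)
```

```text
t 24.2333 tcp stage [0.0493 0.2739 0.258 ] tool y/z in stage [-0.0038  1.      0.0009] [-0.0047  0.0009 -1.    ] F [-0.6332 -0.698  -0.7238] w 0.08814528663169818 q [ 0.4445  0.1384  1.7175  0.0029  1.2895 -1.1405]
bat_head (array([0.6331, 0.0126, 0.1476]), [0.004162334788493376, 0.004162334788493399])
push_plate (array([0.4565, 0.021 , 0.0724]), [0.0015595452052493866, 0.0015595452052494464])
jar (array([ 0.6693,  0.1485, -0.0019]), [0.0013301551643494774, 0.001330155164349516])
pot (array([ 0.6357, -0.1453, -0.0005]), [0.001310255139046092, 0.0013102551390461678])
offcut (array([ 0.5511, -0.2506,  0.0047]), [0.0007028253665588557, 0.000702825366558857])
scribe (array([0.455 , 0.2244, 0.0102]), [0.002082765698514237, 0.0020827656985141912])
```

View pics/side12.png

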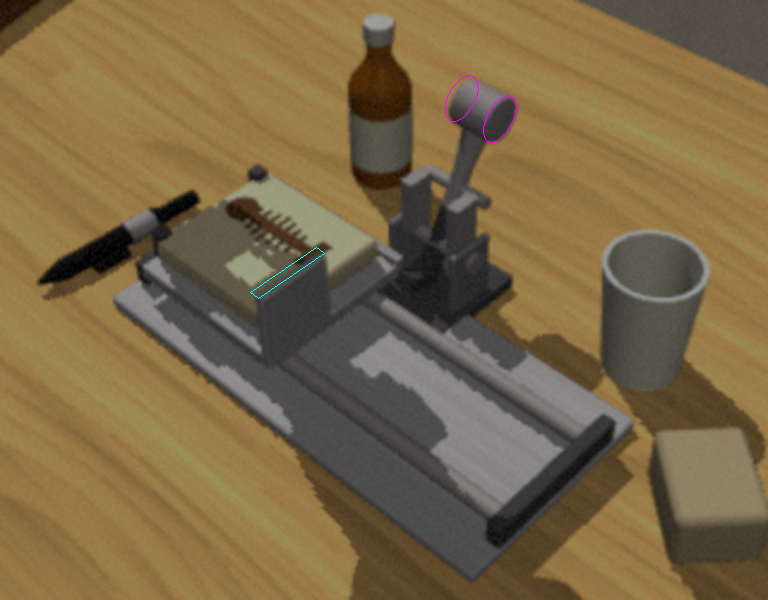

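View pics/top12.png

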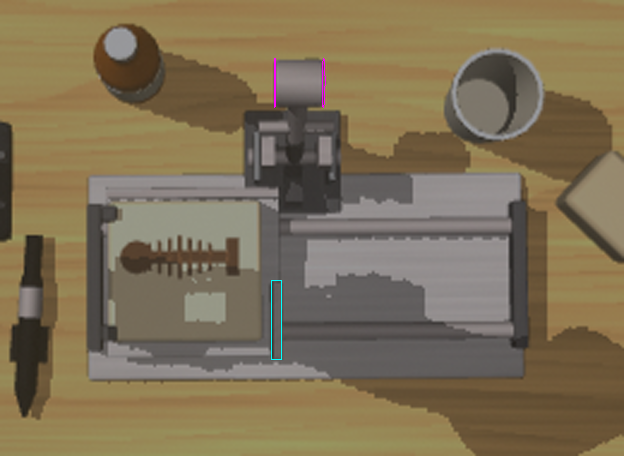

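Run:
```python
from h import *
a=cv2.imread('pics/side0.png');b=manip.read_camera('side')['frame']
A,B=(cv2.cvtColor(x[175:245,325:385],cv2.COLOR_BGR2GRAY).astype(np.float32) for x in(a,b))
d=np.abs(A-B);print(d.mean(),d.max(),cv2.phaseCorrelate(A[5:40,15:55].copy(),B[5:40,15:55].copy()))
cv2.imwrite('pics/cmp.png',cv2.resize(np.hstack([a[170:280,300:400],b[170:280,300:400]]),None,fx=4,fy=4)[:600,:800])
```

```text
3.1264286 12.0 ((0.04175486206245793, 0.08426794366879164), 0.9926112552483877)
```

View pics/cmp.png

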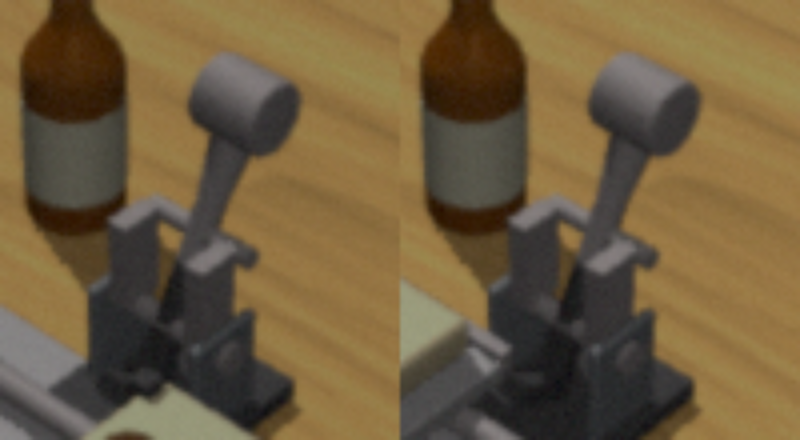

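The head is within 0.1 px of where it stood when locked at the start, so the bat is seated, and the carriage is home. I'm handing in.

```bash
python3 -c "
from cell import manip
print(manip.finish_job())"
```

```text
the job is handed in; nothing more can be done
None
```

The job is done and handed in at about 24 s of the 64 s allowed. I pulled the bat out about 16 mm and flipped it to the released side. Then I pushed the carriage home at about 6–7 cm/s, slowing to 1–2 cm/s before the stop. Last, I pulled the bat again, flipped it back, and it dropped into its locked side.

**What the last checks showed:**
- **Bat:** in the side view its head is within 0.1 px of where it stood locked at the start, so it is locked and fully in.
- **Carriage:** it stopped moving as I pushed on, with the fingers' force on the plate rising to about 30 N. The top picture shows it touching the far end stop.
- **Bystanders:** the jar, pot, offcut and scribe are upright. Their measured positions match the first ones to within about 5 mm sideways, which is about the networks' own error.
- **Robot:** the gripper is clear of everything.

**What disagreed:**
- **Head from two views:** at the end the two-view measurement of the head had a 4 mm residual. I relied on the direct comparison of pictures instead.
- **Carriage start:** it stood about 10 mm forward of its parked zero when I first measured it.
- **Push plate:** its networks' points were up to about 10 mm off along the rails, so I judged home by the contact force and the pictures.

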